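Clamp the glued pine box

TASK

The small pine box has just been glued: stand it upright on the bed of the bar clamp, its long side along the clamp and roughly centred between the two jaws, and let go of it. Then pump the clamp's trigger (pull it toward the upright handle, let it come back, and again) until the sliding jaw has pushed the box against the fixed jaw and the sprung pad is pressed in about half-way; never press the pad all the way in, which would crush the box. Move the jaw only by the trigger, leave the other things alone, and finish while still holding the trigger pulled, with that pressure kept on the box.

Things in the scene. Friction and masses are not known exactly. Their poses are not given: they have to be found in the camera images.
- clamp: bench bar clamp, fixed to the sideboard: pale wooden bed 110 mm (x) by 400 mm (y), 15 mm thick; origin at the centre of its underside; its +y runs from the handle to the fixed jaw, x = 0 is its middle line. In its frame: fixed jaw's inner face at y = 150 mm, upright black handle at y = -178 mm (26 mm thick, top at z = 146 mm), trigger pivot at y = -75, z = 89.5 mm
- fixed_jaw (a point): middle of the inner face of the fixed steel jaw (64 mm wide, top 75 mm above the sideboard), at the clamp's x = 0, y = 150 mm, z = 45 mm
- pad_face (a point): middle of the face of the sliding jaw's rubber pad (56 mm wide, z 27 to 71 mm), at the clamp's y = 9 mm + jaw - pad. With jaw at 0 it is 141 mm from the fixed jaw: the 96 mm box then leaves 45 mm. The sliding jaw's top is 75 mm above the sideboard
- jaw (a joint): travel of the sliding jaw towards the fixed jaw, 0 (fully open) to 0.062 m, moved by a ratchet: a full pull of the trigger (0.34 rad) pushes it about 18 mm on, less up to 5 mm lost before the pawl meets the next tooth; while the trigger comes back only 4 N of friction hold it
- pad (a joint): how far the sprung pad is pressed into the sliding jaw, 0 (free) to 0.016 m (all the way in: box crushed); 1 N per mm; half-way is 0.008. If the trigger is let go the jaw slips back and only about 4 mm of this may remain
- trigger (a joint): swing of the trigger lever: 0 at rest (spring return, its top leaning 0.28 rad towards the fixed jaw) to 0.34 rad (pulled home, its top swung towards the handle). A pull takes about 3 to 15 N at the cross grip
- trigger_grip (a point): middle of the round black cross grip on top of the trigger: a bar 16 mm thick, 56 mm long along the clamp's x, 95 mm from the pivot; it can be pinched from above or pushed. In the clamp's frame it is at y = -75 mm + 95 mm sin(0.28 - trigger), z = 89.5 mm + 95 mm cos(0.28 - trigger)
- box_center (a point): centre of the closed pine box, 66 mm (its x) by 96 mm (its y) by 69 mm high (its lid is fixed, a thin pull on it makes 72 mm); the point is 36 mm above its underside. Take it across the 66 mm with fingers on the two long sides
- pine_box: the same box; origin at the centre of its underside, its y along its 96 mm length
- mug: bystander, to be left alone: white mug with a banded pattern, 49 mm high; origin at the centre of its underside
- remote: bystander, to be left alone: black remote control lying flat, 193x46x19 mm; origin at the centre of its underside
- mustard_jar: bystander, to be left alone: mustard jar, 62 mm across, 86 mm high; origin at the centre of its underside
- pepper_mill: bystander, to be left alone: wooden pepper mill, 170 mm high; origin at the centre of its underside
- spice_jar: bystander, to be left alone: spice jar, 41 mm across, 105 mm high; origin at the centre of its underside
- capsule: bystander, to be left alone: coffee capsule, 37 mm across, 26 mm high; origin at the centre of its underside
There are look-alikes about, which are no part of the job. Of the things that look like the pine_box, the larger one is meant.

How it is judged:
On the way, in this order (a step that is already met when the one before it is completed fails the run):
1. the box stands on the clamp's bed between the jaws, let go (x of box_center in the frame of clamp between -0.018 and 0.018 m and z of box_center in the frame of clamp between 0.045 and 0.057 m and angle between pine_box's own z axis and vertical below 0.1 rad and angle between the y axis of pine_box and the y axis of clamp, either way round below 0.17 rad and y of box_center in the frame of clamp between 0.055 and 0.112 m and contact force between the fingers and pine_box below 0.1 N and value of joint pad below 0.003 m), for 0.2 s.
2. the sliding jaw has pushed the box against the fixed jaw (x of box_center in the frame of clamp between -0.018 and 0.018 m and z of box_center in the frame of clamp between 0.045 and 0.057 m and angle between pine_box's own z axis and vertical below 0.1 rad and angle between the y axis of pine_box and the y axis of clamp, either way round below 0.17 rad and contact force between pine_box and pad above 1 N and contact force between pine_box and clamp above 1 N and value of joint pad above 0.002 m and y of box_center in the frame of clamp between 0.098 and 0.106 m), for 0.1 s.
At the end, for the whole second after the job is handed in: The box stands upright and lengthways on the bed (0.1 and 0.17 rad; within 18 mm of the middle line), within 4 mm of the fixed jaw, the pad pressed in 5 to 12 mm and bearing on it with over 4 N; the fingers still hold the trigger pulled (over 0.03 rad); the robot does not touch the box (x of box_center in the frame of clamp between -0.018 and 0.018 m and z of box_center in the frame of clamp between 0.045 and 0.057 m and angle between pine_box's own z axis and vertical below 0.1 rad and angle between the y axis of pine_box and the y axis of clamp, either way round below 0.17 rad and y of box_center in the frame of clamp between 0.098 and 0.106 m and value of joint pad between 0.005 and 0.012 m and contact force between pine_box and pad above 4 N and value of joint trigger above 0.03 rad and contact force between the fingers and trigger above 1 N and contact force between each of the arm, the fingers and pine_box below 0.1 N and linear speed of pine_box below 0.02 m/s); the arm keeps its last pose, push and grip.
It fails at once if the box is crushed: the pad pressed in more than 14.5 mm, or the jaw's pad bearing on the box with over 25 N (value of joint pad above 0.0145 m or contact force between pine_box and pad above 25 N).
It fails at once if the hand pushes the sliding jaw itself (contact force between any of the fingers, the arm and jaw above 2 N).
It fails at once if a bystander is moved more than 25 mm or tipped (distance of any of mug, remote, mustard_jar, pepper_mill, spice_jar, capsule from where it was at the start of the episode above 0.025 m or angle between any of mug, remote, mustard_jar, pepper_mill, spice_jar, capsule's own z axis and vertical above 0.4 rad).
It also fails if it takes over 64 s, if anything falls off the work surface, if the arm or the gripper's body presses on something with over 40 N, if the wrist force passes 120 N, or if a joint passes its speed limit or range.

ROBOT

A 6-joint arm with a two-finger parallel gripper is mounted at the origin on a cart in front of the work surface, level with it; the furniture and walls round the work are solid. World frame = base frame: x ahead of the robot, y to its left, z up, the work surface at z = 0. Lengths are in m, angles in rad, forces in N, time in s.
With the tool pointing down it reaches from about 0.375 to 0.975 m from the base axis. Payload 3.8 kg.
Tool frame: the origin (TCP) lies on the centre line of the jaws, within the pads' length; the fingertips stand 14 mm ahead of it and the grasp point (between the pads) lies 5 mm behind it; z points along the fingers, y is the line along which they close (so a half turn about z gives the same grasp; the last joint's range is limited). The gripper opens to 85 mm and grips with 20 to 120 N. Pads are 22 mm wide; open, the fingers measure 114 mm over their backs; the gripper's body (76 mm by 85 mm) begins 54 mm behind the grasp point. The pads swing forward as they close: fully open they stand 13 mm farther back than shut.
Start: joints at [-1.303, 0.264, 1.604, -0, 1.274, -0.037], TCP at [0.203, -0.644, 0.245] pointing down, gripper open.
Joint ranges: [-2.63, 2.63], [-0.94, 2.18], [0.31, 2.57], [-1.31, 4.45], [0, 2.66], [-2.55, 2.55]. Speed limits (rad/s): [2.57, 2.57, 3.14, 3.14, 3.14, 3.14].

INTERFACE

Orientations are given as a rotation vector (axis times angle).
In Python, from workcell import bot, eyes, spot_in gives the robot as it stands.
- The arm moves only by the tool carry_out, never from a script. Its argument "series" is text: rows parted by semicolons, each of 4 numbers parted by spaces: the shift along the world's x, y, z in m, then the turn about the world's z in degrees. In form: tx ty tz roll; .... A call has 1 to 20 rows; each row shifts and turns the commanded pose from where the row before left it; what a row does not reach is not made up. A row lasts 1/8 s, in which the tool goes at most 62.5 mm and 10.7 degrees, less where a joint would pass 70% of its speed; a pose out of reach is approached as far as the arm can. A call is refused whole if a number of a shift passes 0.0625 or a number of a turn 10.7, either way. A call with a gripper value outside its range is refused whole. "jaw" is the gripper command: -1 is shut, 1 is fully open, values between are in proportion, set as the call begins (left out, the last holds). The fingers move at their own pace and stop on an object; "grip_force" is the grip in N (left out, the last holds). Time passes only in rows, so rows that do not move let the fingers close. It gives the time, the measured TCP pose, the force, the opening and the grip force at its end, in the units of the state.
- bot.read_state(): the state, without advancing time (a new reading comes with each control period).
- eyes.read_camera(name): name is "scene" or "side" or "wrist"; returns (picture, depth): 384x512x3 uint8, blue, green, red; 384x512 float32, m along the optical axis (not along the pixel's ray), 0 where there is no reading.
- eyes.get_calibration(name): a dict with "K" (3x3 intrinsics, pixels), "position" and "rotation" of the camera in the world; the wrist camera has in their place "T_tool_cam" (4x4, takes a point from camera to tool coordinates, whose origin is the TCP and whose axes are the flange's). Camera axes: x right, y down, z forward; pixel columns grow to the right and rows downward; lengths in m; the calibration is good to about 2 mm. A picture is of the moment at which its call begins: read the wrist's pose just before it. get_calibration takes no time and is no camera call.
- bot.finish_job(): hands the job in; it is judged then, once.
Trained networks look in the newest picture that a camera, given by its name, has taken for a name from the list of things; names that differ only in an ending like _2 or _b are one class to them, and where a whole thing is asked for, a point or a joint stands for the part that bears it (a point fixed in the world has none). Each returns a list of dicts, best first, with "score" (0 to 1); they miss things now and then, are a little off and sometimes report something else, mostly with a low value. They report only what shows in the picture. A call takes as long as a camera call. They do not tell look-alikes from the thing itself.
- spot_in(camera, target): "rect" ([centre column, centre row, width, height] in pixels, round what is visible of it).
The state is a dict: "time": time; "q": joint angles; "joint_vel": joint speeds; "joint_torque": joint torques, N m; "tool_pos": TCP position; "tcp_rot": TCP orientation; "wrist_force": force on the tool from outside, world axes, zero at the start; "torque": the same for the moment, N m; "width": opening from 0.0 (shut) to 1.0 (fully open); "grip_force": force on a finger pad.
Only numpy, scipy, OpenCV 4.12 (cv2) and the standard library are available. Lean on these libraries where they do the work, as an engineer would, in place of code of your own. Each camera call takes 0.05 s, during which the arm holds its last target. There are 200 camera calls.

## Working session

There is one attempt and no reset: what is moved stays moved. The work goes in short steps, Python scripts to look and compute and a tool call to move; the robot and the scene stay as the last step left them, time stands still between calls to the robot, and variables do not carry over. Pictures are saved under pics/ and viewed, at most 10 in all, crops included, and the job is handed in when it is done.

Besides the shell and the picture viewer there is one more tool, called after "Call:" as name(argument=value, ...), one argument or row to a line, values as JSON. carry_out: Moves the arm, as the interface text tells. Its arguments: {"type":"object","properties":{"series":{"type":"string"},"jaw":{"type":"number"},"grip_force":{"type":"number"}},"required":["series"]}

```bash
mkdir -p pics; cat > h.py <<'E'
import numpy as np, cv2
from scipy.spatial.transform import Rotation as R
from workcell import bot, eyes, spot_in
def cam(n):
    s=bot.read_state(); im,d=eyes.read_camera(n); c=eyes.get_calibration(n); K=np.array(c["K"])
    if n=="wrist":
        T=np.eye(4);T[:3,:3]=R.from_rotvec(s["tcp_rot"]).as_matrix();T[:3,3]=s["tool_pos"];T=T@np.array(c["T_tool_cam"])
        p,r=T[:3,3],T[:3,:3]
    else: p,r=np.array(c["position"]),np.array(c["rotation"]); r = r if r.shape==(3,3) else R.from_rotvec(r).as_matrix()
    v,u=np.mgrid[:384,:512]
    P=np.stack([(u-K[0,2])/K[0,0]*d,(v-K[1,2])/K[1,1]*d,d],-1)@r.T+p
    P[d==0]=np.nan
    return im,P
E
python3 - <<'E'
from h import *
for n in ("scene","side"):
    im,P=cam(n); cv2.imwrite(f"pics/{n}0.png",im); np.save(f"{n}0.npy",P)
    for t in ("clamp","pine_box","trigger_grip"):
        for r in spot_in(n,t)[:3]:
            u,v,w,h=r["rect"]; print(n,t,round(r["score"],2),np.round(r["rect"]),P[int(v),int(u)].round(3))
s=bot.read_state(); print(s)
E
```

```text
scene clamp 0.81 [280. 206. 116.  88.] [ 0.568 -0.054  0.047]
scene pine_box 0.83 [195. 245.  33.  25.] [0.542 0.245 0.042]
scene pine_box 0.58 [157. 273.  48.  49.] [0.466 0.384 0.073]
scene trigger_grip 0.73 [301. 178.  10.  29.] [ 0.713 -0.23  -0.003]
side clamp 0.7 [275. 195.  75. 105.] [ 0.55  -0.058  0.059]
side pine_box 0.88 [228. 296.  29.  33.] [0.488 0.377 0.073]
side pine_box 0.66 [231. 257.  23.  26.] [0.563 0.247 0.051]
side trigger_grip 0.48 [283. 169.   8.  12.] [ 0.555 -0.123  0.148]
{'time': 0.4, 'q': array([-1.30289005e+00,  2.64070937e-01,  1.60417255e+00,  2.21220618e-06,
        1.27371421e+00, -3.68893904e-02]), 'joint_vel': array([ 0.00113465, -0.00389121, -0.00045929,  0.00043219,  0.00104207,
       -0.00012465]), 'joint_torque': array([-5.58771007e-04, -5.14252853e+01, -3.67012882e+01, -6.70660711e-05,
        4.90645747e-03,  1.47034683e-05]), 'tool_pos': array([ 0.2025463 , -0.64379241,  0.2450711 ]), 'tcp_rot': array([-3.10482281e+00, -4.76864724e-01,  6.27785501e-05]), 'wrist_force': array([0.13526103, 0.26028952, 0.97001698]), 'torque': array([ 0.00106573,  0.04995876, -0.02674419]), 'grip_force': 0.0, 'width': 1.0014594634968108}
```

```bash
python3 - <<'E'
from h import *
a=cv2.imread("pics/scene0.png")[130:330,90:370]; cv2.imwrite("pics/s1.png",cv2.resize(a,(784,560),interpolation=2))
P=np.load("scene0.npy")
# box clusters: heights
for (lo,hi,x0,x1,y0,y1) in [(0.06,0.071,.38,.6,.3,.46),(0.035,0.062,.46,.62,.18,.31),(0.011,0.02,.4,.75,-.35,.25)]:
    Q=P.reshape(-1,3); Q=Q[(Q[:,2]>lo)&(Q[:,2]<hi)&(Q[:,0]>x0)&(Q[:,0]<x1)&(Q[:,1]>y0)&(Q[:,1]<y1)]
    print(len(Q),cv2.minAreaRect(Q[:,:2].astype(np.float32)),np.percentile(Q[:,2],[5,50,95]))
E
```

```text
663 ((0.4952612519264221, 0.3717028498649597), (0.07038729637861252, 0.10020241886377335), 22.13701629638672) [0.06304946 0.06808791 0.07067367]
358 ((0.561869740486145, 0.24420161545276642), (0.07067543268203735, 0.05379897356033325), 83.49671173095703) [0.03742655 0.04832132 0.05193553]
1939 ((0.5451467633247375, -0.023251891136169434), (0.609525203704834, 0.3067214787006378), 79.30194854736328) [0.01158005 0.01435894 0.01849061]
```

View pics/s1.png

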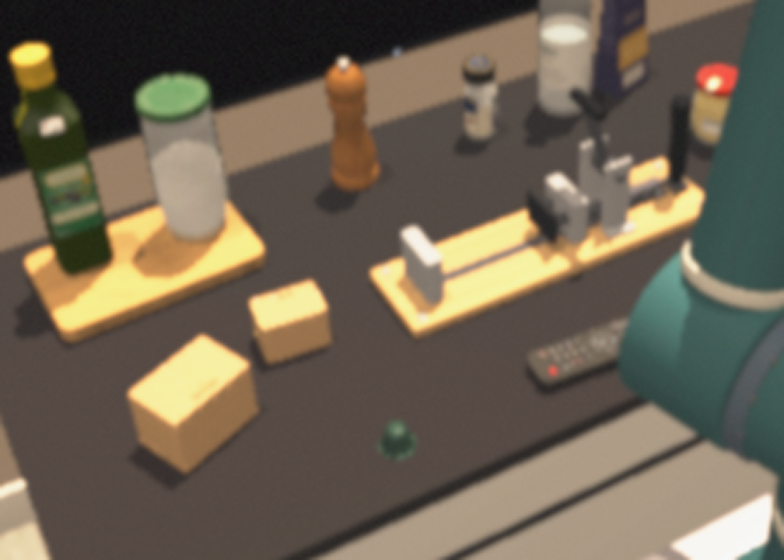

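The crop shows the large pine box at about (195,400), the smaller look-alike at (290,320), the clamp with its fixed jaw at (420,265), sliding jaw at (560,215), trigger grip at (590,100) and handle at (680,140). The remote and capsule lie on the near side.

```bash
python3 - <<'E'
from h import *
for n in("scene","side"):
    P=np.load(n+"0.npy"); im=cv2.imread(f"pics/{n}0.png"); hsv=cv2.cvtColor(im,cv2.COLOR_BGR2HSV)
    m=(P[...,2]>.008)&(P[...,2]<.02)&(hsv[...,1]>70)&(hsv[...,2]>110)&(P[...,1]<.15)&(P[...,1]>-.4)&(P[...,0]>.4)&(P[...,0]<.75)
    _,l,st,_=cv2.connectedComponentsWithStats(cv2.dilate(m.astype(np.uint8),np.ones((5,5))))
    k=1+np.argmax(st[1:,4]); Q=P[m&(l==k)]; r=cv2.minAreaRect(Q[:,:2].astype(np.float32)); print(n,len(Q),r, cv2.boxPoints(r).round(3).tolist())
    # high parts
    for lo,hi,name in((.072,.078,"jawtop"),(.12,.2,"high"),(.165,.2,"grip")):
        Q=P[(P[...,2]>lo)&(P[...,2]<hi)&(P[...,1]<.15)&(P[...,1]>-.35)&(P[...,0]>.47)&(P[...,0]<.64)]
        if len(Q): 
            l=np.round(Q[:,1]/.02).astype(int)
            for j in np.unique(l):
                if (l==j).sum()>2: print(name,(l==j).sum(),Q[l==j].mean(0).round(3),Q[l==j].std(0).round(3))
    b=P[(P[...,2]>.06)&(P[...,2]<.0715)&(P[...,0]>.38)&(P[...,0]<.6)&(P[...,1]>.3)&(P[...,1]<.46)]
    print("box",cv2.minAreaRect(b[:,:2].astype(np.float32)))
    for t in("mug","remote","mustard_jar","pepper_mill","spice_jar","capsule"):
        for q in spot_in(n,t)[:1]:
            u,v,w,h=q["rect"]; print(t,round(q["score"],2),P[int(v),int(u)].round(3))
E
```

```text
scene 1931 ((0.5502404570579529, -0.0675186812877655), (0.11680316925048828, 0.40438517928123474), 0.5612587928771973) [[0.49000000953674316, 0.1340000033378601], [0.49399998784065247, -0.27000001072883606], [0.6110000014305115, -0.26899999380111694], [0.6069999933242798, 0.13500000536441803]]
jawtop 9 [ 0.621 -0.341  0.076] [0.01  0.004 0.001]
jawtop 8 [ 0.545 -0.238  0.076] [0.006 0.004 0.001]
jawtop 11 [ 0.542 -0.137  0.075] [0.023 0.005 0.002]
jawtop 5 [ 0.545 -0.126  0.076] [0.022 0.002 0.002]
jawtop 25 [ 0.549 -0.094  0.074] [0.019 0.002 0.001]
jawtop 31 [ 0.55  -0.085  0.074] [0.017 0.003 0.001]
jawtop 4 [ 0.556 -0.054  0.073] [0.01  0.002 0.001]
jawtop 16 [0.547 0.087 0.075] [0.018 0.001 0.001]
jawtop 55 [0.548 0.097 0.075] [0.019 0.004 0.002]
high 6 [ 0.55  -0.252  0.137] [0.004 0.002 0.004]
high 51 [ 0.546 -0.24   0.134] [0.006 0.005 0.007]
high 7 [ 0.545 -0.133  0.131] [0.001 0.002 0.009]
high 96 [ 0.545 -0.118  0.167] [0.013 0.005 0.022]
high 29 [ 0.547 -0.108  0.183] [0.015 0.001 0.003]
grip 55 [ 0.545 -0.115  0.184] [0.018 0.003 0.006]
grip 29 [ 0.547 -0.108  0.183] [0.
[... 991 characters left out ...]
5] [0.019 0.003 0.001]
high 7 [ 0.555 -0.254  0.139] [0.007 0.003 0.004]
high 35 [ 0.553 -0.241  0.135] [0.006 0.005 0.008]
high 3 [ 0.547 -0.135  0.133] [0.001 0.002 0.008]
high 76 [ 0.552 -0.118  0.177] [0.015 0.005 0.018]
high 4 [ 0.557 -0.109  0.187] [0.008 0.001 0.004]
grip 61 [ 0.552 -0.116  0.185] [0.016 0.004 0.006]
grip 4 [ 0.557 -0.109  0.187] [0.008 0.001 0.004]
box ((0.4993037283420563, 0.3690264821052551), (0.06701883673667908, 0.0980658233165741), 22.513267517089844)
mug 0.58 [ 0.456 -0.321  0.012]
remote 0.61 [ 0.377 -0.037  0.02 ]
mustard_jar 0.78 [ 0.623 -0.342  0.09 ]
pepper_mill 0.56 [0.774 0.077 0.094]
spice_jar 0.55 [ 0.773 -0.106  0.07 ]
capsule 0.58 [0.377 0.223 0.025]
```

Call:
carry_out(
  series="0.034 0.043 0.007 4.74;0.034 0.043 0.007 4.74;0.034 0.043 0.007 4.74;0.034 0.043 0.007 4.74;0.034 0.043 0.007 4.74;0.034 0.043 0.007 4.74;0.034 0.043 0.007 4.74;0.034 0.043 0.007 4.74;0.002 0.055 0 4.74;0.002 0.055 0 4.74;0.002 0.055 0 4.74;0.002 0.055 0 4.74;0.002 0.055 0 4.74;0.002 0.055 0 4.74;0.002 0.055 0 4.74;0.002 0.055 0 4.74;0.002 0.055 0 4.74;0.002 0.055 0 4.74;0.002 0.055 0 4.74;0.002 0.055 0 4.74",
  jaw=1,
  grip_force=30,
)

```text
time: 3.5
tool_pos: [0.4985, 0.362, 0.3015]
tcp_rot: [1.747, 2.611, 0.001]
wrist_force: [0.2, -0.5, 0.4]
width: 1.002
grip_force: 0.0
```

Call:
carry_out(
  series="0 0 0 0;0 0 0 0",
)

```text
time: 3.75
tool_pos: [0.4983, 0.3599, 0.301]
tcp_rot: [1.75, 2.609, -0.002]
wrist_force: [0.4, 0.5, 0.7]
width: 1.001
grip_force: 0.0
```

```bash
python3 - <<'E'
from h import *
s=bot.read_state(); M=R.from_rotvec(s["tcp_rot"]).as_matrix(); print(s["time"],s["tool_pos"],"yaw y",np.degrees(np.arctan2(M[1,1],M[0,1])),s["q"])
im,P=cam("wrist"); cv2.imwrite("pics/w1.png",im)
b=P[(P[...,2]>.06)&(P[...,2]<.0715)&(P[...,0]>.38)&(P[...,0]<.6)&(P[...,1]>.28)&(P[...,1]<.46)]
print("box",len(b),cv2.minAreaRect(b[:,:2].astype(np.float32)),np.median(b[:,2]))
E
```

```text
3.75 [0.49833972 0.35989113 0.30098068] yaw y 22.281022235290493 [ 5.85259630e-01  1.22093361e-01  1.66939157e+00 -6.04170543e-04
  1.35103113e+00  1.96514113e-01]
box 4235 ((0.4979059398174286, 0.371120810508728), (0.06592690944671631, 0.09615136682987213), 23.151803970336914) 0.06941561811620872
```

View pics/w1.png

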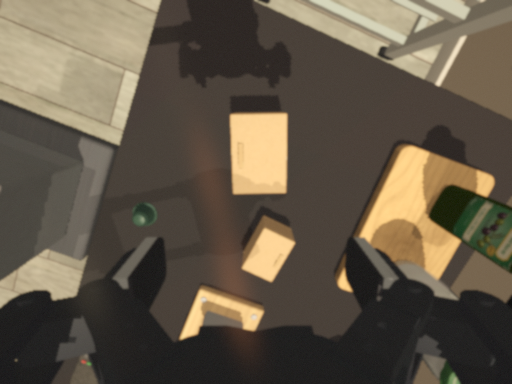

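The wrist view shows the large box at (259,152), aligned with the fingers, and the small one at (268,247). The box measures (0.498, 0.371) with yaw 23.2°. I'll grasp it next.

Call:
carry_out(
  series="0 0.011 -0.03 0.9;0 0 -0.035 0;0 0 -0.035 0;0 0 -0.035 0;0 0 -0.035 0;0 0 -0.035 0;0 0 -0.03 0;0 0 -0.015 0;0 0 -0.01 0;0 0 0 0",
)

```text
time: 5.05
tool_pos: [0.4988, 0.3708, 0.0414]
tcp_rot: [1.731, 2.622, -0.0]
wrist_force: [0.2, 0.2, -0.1]
width: 1.003
grip_force: 0.0
```

Call:
carry_out(
  series="0 0 0 0;0 0 0 0;0 0 0 0;0 0 0 0;0 0 0 0;0 0 0 0",
  jaw=-1,
  grip_force=30,
)

```text
time: 5.8
tool_pos: [0.4994, 0.3717, 0.0428]
tcp_rot: [1.73, 2.622, 0.003]
wrist_force: [-1.1, -2.0, 6.1]
width: 0.772
grip_force: 36.2
```

Call:
carry_out(
  series="0 0 0.02 0;0 0 0.04 0;0 0 0.04 0;0 0 0.04 0;0 0 0.03 0;0 0 0 0",
)

```text
time: 6.55
tool_pos: [0.5002, 0.3723, 0.2152]
tcp_rot: [1.729, 2.62, 0.01]
wrist_force: [0.9, 0.1, -3.5]
width: 0.767
grip_force: 35.5
```

Call:
carry_out(
  series="0.0065 -0.0448 0 -2.83;0.0065 -0.0448 0 -2.83;0.0065 -0.0448 0 -2.83;0.0065 -0.0448 0 -2.83;0.0065 -0.0448 0 -2.83;0.0065 -0.0448 0 -2.83;0.0065 -0.0448 0 -2.83;0.0065 -0.0448 0 -2.83;0 0 0 0;0 0 0 0",
)

```text
time: 7.8
tool_pos: [0.5494, 0.0128, 0.2096]
tcp_rot: [-2.21, -2.229, 0.003]
wrist_force: [-0.0, -0.0, -2.7]
width: 0.771
grip_force: 35.4
```

```bash
python3 - <<'E'
from h import *
s=bot.read_state(); M=R.from_rotvec(s["tcp_rot"]).as_matrix(); print(s["time"],s["tool_pos"],"yaw y",np.degrees(np.arctan2(M[1,1],M[0,1])))
for n in("wrist","scene","side"):
    im,P=cam(n); cv2.imwrite(f"pics/{n}2.png",im)
    r=(P[...,0]>.48)&(P[...,0]<.62)&(P[...,1]<.15)&(P[...,1]>-.12)
    b=P[r&(P[...,2]>.071)&(P[...,2]<.079)]
    for lo,hi in((.05,.15),(-.075,-.04)):
        q=b[(b[:,1]>lo)&(b[:,1]<hi)]
        if len(q)>5: print(n,"jawtop",len(q),q.mean(0).round(4),np.percentile(q[:,:2],[3,97],axis=0).round(4).tolist())
    b=P[(P[...,0]>.47)&(P[...,0]<.65)&(abs(P[...,1]-.02)<.1)&(P[...,2]>.225-.02)&(P[...,2]<.25)]
    if len(b)>5: print("held",len(b),cv2.minAreaRect(b[:,:2].astype(np.float32)),np.median(b[:,2]))
E
```

```text
7.8 [0.5494041  0.01283823 0.20957227] yaw y 0.48497919585246235
wrist jawtop 1881 [0.5513 0.0917 0.0748] [[0.5217, 0.0822], [0.5808, 0.101]]
held 33460 ((0.5481952428817749, 0.02694467082619667), (0.09427522867918015, 0.09286604821681976), 43.43708801269531) 0.236173031335485
scene jawtop 90 [0.5479 0.0942 0.074 ] [[0.5192, 0.0847], [0.5785, 0.1032]]
scene jawtop 6 [ 0.5449 -0.0567  0.0718] [[0.5281, -0.0595], [0.5689, -0.0536]]
held 643 ((0.5411182045936584, 0.023221537470817566), (0.11008863896131516, 0.09971020370721817), 38.363426208496094) 0.23325269896530598
side jawtop 70 [0.5506 0.0918 0.0749] [[0.5208, 0.0822], [0.5823, 0.1007]]
side jawtop 6 [ 0.5326 -0.0587  0.0736] [[0.5263, -0.0628], [0.541, -0.0553]]
held 411 ((0.5438048839569092, 0.029039766639471054), (0.09460849314928055, 0.07922875881195068), 29.890018463134766) 0.23530217051190516
```

View pics/wrist2.png

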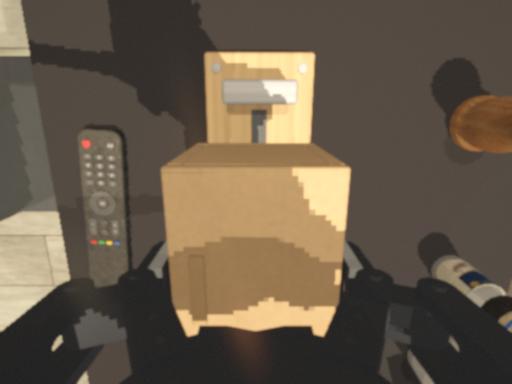

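The wrist view shows the box held squarely, with the fixed jaw ahead at (260,92) and the middle line under the box. The free gap is as expected, so I'm lowering it.

Call:
carry_out(
  series="0.001 0 -0.03 0;0 0 -0.035 0;0 0 -0.035 0;0 0 -0.025 0;0 0 -0.015 0;0 0 -0.008 0;0 0 -0.004 0;0 0 0 0",
)

```text
time: 8.95
tool_pos: [0.5521, 0.0128, 0.0599]
tcp_rot: [2.211, 2.231, 0.001]
wrist_force: [0.5, -0.7, -2.4]
width: 0.766
grip_force: 35.4
```

Call:
carry_out(
  series="-0.001 0 -0.002 0;0 0 -0.001 0;0 0 0 0",
)

```text
time: 9.32
tool_pos: [0.5513, 0.0126, 0.0578]
tcp_rot: [2.211, 2.231, 0.002]
wrist_force: [-3.6, 0.4, 6.4]
width: 0.77
grip_force: 36.2
```

Contact with the bed. Release and retreat upward.

Call:
carry_out(
  series="0 0 0 0;0 0 0 0;0 0 0 0;0 0 0 0;0 0 0 0",
  jaw=1,
)

```text
time: 9.95
tool_pos: [0.5505, 0.0127, 0.0562]
tcp_rot: [-2.211, -2.231, 0.0]
wrist_force: [0.4, 0.3, -0.3]
width: 1.001
grip_force: 0.0
```

Call:
carry_out(
  series="0 0 0.02 0;0 0 0.04 0;0 0 0.05 0;0 0 0.06 0;0 0 0.04 0;0 0 0.02 0;0 0 0 0;0 0 0 0",
)

```text
time: 10.95
tool_pos: [0.5494, 0.0128, 0.2837]
tcp_rot: [-2.209, -2.23, 0.004]
wrist_force: [0.4, 0.4, 0.5]
width: 0.996
grip_force: 0.0
```

```bash
python3 - <<'E'
from h import *
s=bot.read_state(); print(s["time"],s["tool_pos"],s["q"])
for n in("wrist","scene","side"):
    im,P=cam(n); cv2.imwrite(f"pics/{n}3.png",im)
    b=P[(P[...,0]>.49)&(P[...,0]<.61)&(P[...,1]<.077)&(P[...,1]>-.05)&(P[...,2]>.079)&(P[...,2]<.09)]
    if len(b)>5: print(n,"box",len(b),cv2.minAreaRect(b[:,:2].astype(np.float32)),np.median(b[:,2]))
    b=P[(P[...,0]>.49)&(P[...,0]<.61)&(P[...,1]<-.09)&(P[...,1]>-.18)&(P[...,2]>.165)&(P[...,2]<.2)]
    if len(b)>5: print(n,"grip",len(b),b.mean(0).round(4),np.percentile(b,[3,97],axis=0).round(3).tolist())
E
```

```text
10.95 [0.54936983 0.01275344 0.28371212] [-2.21252735e-02  6.50747336e-03  1.82331559e+00  1.32835036e-05
  1.31575941e+00 -3.12678365e-02]
wrist box 5032 ((0.5508731603622437, 0.012921445071697235), (0.06606634706258774, 0.095232293009758), 0.505458414554596) 0.08443681382286086
wrist grip 521 [ 0.5509 -0.1101  0.1812] [[0.527, -0.114, 0.168], [0.577, -0.108, 0.187]]
scene box 470 ((0.5486224293708801, 0.014403101056814194), (0.07144765555858612, 0.09817545115947723), 0.7219782471656799) 0.0832865234806267
scene grip 83 [ 0.5459 -0.113   0.1828] [[0.524, -0.122, 0.17], [0.576, -0.107, 0.189]]
side box 375 ((0.5524085760116577, 0.01093478873372078), (0.06698814779520035, 0.09898211807012558), 0.6121712923049927) 0.08404911347093513
side grip 6 [ 0.5277 -0.1181  0.1848] [[0.526, -0.123, 0.177], [0.53, -0.115, 0.19]]
```

The box is centred at (0.551, 0.013), square to the clamp. Next I go to the trigger grip at about (0.551, -0.116, 0.181).

Call:
carry_out(
  series="0 -0.015 0 10;0 -0.015 0 10;0 -0.015 0 10;0 -0.015 0 10;0 -0.015 0 10;0 -0.015 0 10;0 -0.015 0 10;0 -0.015 0 10;0.001 -0.009 0 10;0 0 -0.02 0;0 0 -0.03 0;0 0 -0.03 0;0 0 -0.02 0;0 0 -0.01 0;0 0 0 0;0 0 0 0",
)

```text
time: 13.1
tool_pos: [0.5525, -0.1165, 0.1775]
tcp_rot: [-0.014, 3.14, -0.001]
wrist_force: [0.2, -0.1, 0.8]
width: 1.002
grip_force: 0.0
```

Call:
carry_out(
  series="0 0 0 0;0 0 0 0;0 0 0 0;0 0 0 0;0 0 0 0;0 0 0 0;0 0 0 0;0 0 0 0",
  jaw=-1,
  grip_force=25,
)

```text
time: 14.1
tool_pos: [0.5517, -0.118, 0.1768]
tcp_rot: [-0.015, 3.141, -0.005]
wrist_force: [-1.1, -6.5, 1.7]
width: 0.21
grip_force: 23.8
```

```bash
python3 - <<'E'
from h import *
s=bot.read_state(); print(s["time"],s["tool_pos"],s["wrist_force"],s["q"])
im,P=cam("scene"); a=im[150:270,210:370]
im2,P2=cam("side"); b=im2[130:250,210:370]
cv2.imwrite("pics/c4.png",cv2.resize(np.vstack([a,b]),None,fx=2.4,fy=2.4,interpolation=2))
E
```

```text
14.1 [ 0.55174758 -0.11796143  0.17684157] [-1.11721856 -6.47501604  1.677117  ] [-0.25300739  0.10830349  1.91784578 -0.0033202   1.11402223 -1.8317638 ]
```

View pics/c4.png

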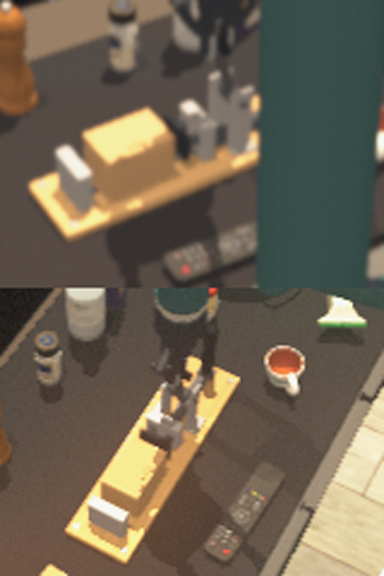

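The bar is pinched and the box stands alone between the jaws. Starting the first pull.

Call:
carry_out(
  series="0 -0.004 0.001 0;0 -0.004 0.0007 0;0 -0.004 0.0006 0;0 -0.004 0.0005 0;0 -0.004 0.0004 0;0 -0.004 0.0002 0;0 -0.004 0.0001 0;0 -0.003 0 0;0 0 0 0;0 0 0 0",
)

```text
time: 15.45
tool_pos: [0.552, -0.1451, 0.1809]
tcp_rot: [-0.013, 3.141, 0.007]
wrist_force: [-1.1, 6.9, 7.2]
width: 0.177
grip_force: 25.2
```

```bash
cat > m.py <<'E'
from h import *
s=bot.read_state(); print(s["time"],s["tool_pos"].round(4),s["wrist_force"].round(1))
for n in("scene","side"):
    im,P=cam(n); P0=np.load(n+"0.npy")
    def f(P,y0,y1,z0,z1):
        return P[(abs(P[...,0]-.55)<.05)&(P[...,1]<y1)&(P[...,1]>y0)&(P[...,2]>z0)&(P[...,2]<z1)]
    q=f(P,-.115,.05,.071,.078); j=f(P0,-.115,-.03,.071,.078)
    h=lambda q:[int(((q[:,1]>a)&(q[:,1]<=a+.005)).sum()) for a in np.arange(-.115,.03,.005)]
    print(n,"now",h(q)); print(n,"ini",h(j))
    b=f(P,-.06,.08,.0795,.09)
    if len(b)>9: print(" box y",np.percentile(b[:,1],[2,50,98]).round(4), b[:,0].mean().round(4))
    np.save(f"{n}_m.npy",P); cv2.imwrite(f"pics/{n}_m.png",im)
E
python3 m.py
```

```text
15.45 [ 0.552  -0.1451  0.1809] [-1.1  6.9  7.2]
scene now [0, 0, 0, 0, 0, 0, 11, 15, 14, 21, 7, 0, 0, 0, 2, 2, 1, 3, 3, 4, 3, 3, 3, 2, 0, 3, 4, 2, 4, 5]
scene ini [0, 0, 0, 12, 18, 19, 16, 4, 0, 0, 0, 4, 4, 0, 0, 0, 0, 0, 0, 0, 0, 0, 0, 0, 0, 0, 0, 0, 0, 0]
 box y [-0.0327  0.0154  0.061 ] 0.5469
side now [0, 0, 0, 0, 0, 4, 11, 7, 18, 10, 0, 0, 0, 4, 2, 1, 0, 2, 0, 0, 2, 0, 1, 1, 2, 1, 2, 3, 2, 0]
side ini [0, 0, 4, 13, 11, 11, 13, 4, 0, 0, 5, 10, 1, 0, 0, 0, 0, 0, 0, 0, 0, 0, 0, 0, 0, 0, 0, 0, 0, 0]
 box y [-0.0352  0.0127  0.0586] 0.5517
```

Call:
carry_out(
  series="0 0.007 0 0;0 0.007 -0.0008 0;0 0.007 -0.001 0;0 0.006 -0.001 0;0 0.004 -0.0007 0;0 0 0 0;0 0 0 0;0 -0.004 0.001 0;0 -0.004 0.0007 0;0 -0.004 0.0006 0;0 -0.004 0.0005 0;0 -0.004 0.0004 0;0 -0.004 0.0002 0;0 -0.004 0.0001 0;0 -0.004 0 0;0 -0.002 0 0;0 0 0 0;0 0 0 0",
)

```text
time: 17.8
tool_pos: [0.5521, -0.1474, 0.1808]
tcp_rot: [-0.013, 3.14, 0.008]
wrist_force: [-1.0, 7.8, 8.7]
width: 0.177
grip_force: 25.6
```

```bash
python3 m.py
```

```text
17.8 [ 0.5521 -0.1474  0.1808] [-1.   7.8  8.7]
scene now [0, 0, 0, 0, 0, 0, 0, 7, 17, 20, 18, 13, 0, 0, 0, 0, 3, 3, 4, 2, 3, 1, 3, 1, 4, 2, 2, 2, 3, 2]
scene ini [0, 0, 0, 12, 18, 19, 16, 4, 0, 0, 0, 4, 4, 0, 0, 0, 0, 0, 0, 0, 0, 0, 0, 0, 0, 0, 0, 0, 0, 0]
 box y [-0.0311  0.0162  0.0617] 0.547
side now [0, 0, 0, 0, 0, 0, 0, 8, 10, 19, 11, 3, 0, 0, 0, 2, 0, 1, 1, 3, 2, 2, 3, 2, 2, 0, 1, 0, 1, 0]
side ini [0, 0, 4, 13, 11, 11, 13, 4, 0, 0, 5, 10, 1, 0, 0, 0, 0, 0, 0, 0, 0, 0, 0, 0, 0, 0, 0, 0, 0, 0]
 box y [-0.034   0.0138  0.0598] 0.5525
```

Call:
carry_out(
  series="0 0.007 0 0;0 0.007 -0.0008 0;0 0.007 -0.001 0;0 0.007 -0.001 0;0 0.006 -0.0007 0;0 0.001 0 0;0 0 0 0;0 0 0 0",
)

```text
time: 18.9
tool_pos: [0.5521, -0.1203, 0.1783]
tcp_rot: [-0.017, 3.14, -0.016]
wrist_force: [-4.1, -12.5, 7.8]
width: 0.182
grip_force: 67.6
```

```bash
python3 m.py; python3 - <<'E'
from h import *
a=cv2.imread("pics/side_m.png")[130:250,220:320]; cv2.imwrite("pics/c5.png",cv2.resize(a,None,fx=5,fy=5,interpolation=2))
E
```

```text
18.9 [ 0.5521 -0.1203  0.1783] [ -4.1 -12.5   7.8]
scene now [0, 0, 0, 0, 0, 4, 13, 19, 18, 20, 1, 0, 0, 0, 3, 2, 1, 3, 2, 3, 3, 3, 4, 2, 2, 2, 3, 1, 3, 3]
scene ini [0, 0, 0, 12, 18, 19, 16, 4, 0, 0, 0, 4, 4, 0, 0, 0, 0, 0, 0, 0, 0, 0, 0, 0, 0, 0, 0, 0, 0, 0]
 box y [-0.031   0.0166  0.0618] 0.547
side now [0, 0, 0, 0, 0, 6, 11, 13, 17, 7, 0, 0, 0, 9, 3, 1, 0, 1, 0, 0, 2, 1, 1, 2, 2, 0, 0, 1, 0, 1]
side ini [0, 0, 4, 13, 11, 11, 13, 4, 0, 0, 5, 10, 1, 0, 0, 0, 0, 0, 0, 0, 0, 0, 0, 0, 0, 0, 0, 0, 0, 0]
 box y [-0.0347  0.0151  0.0598] 0.5522
```

View pics/c5.png

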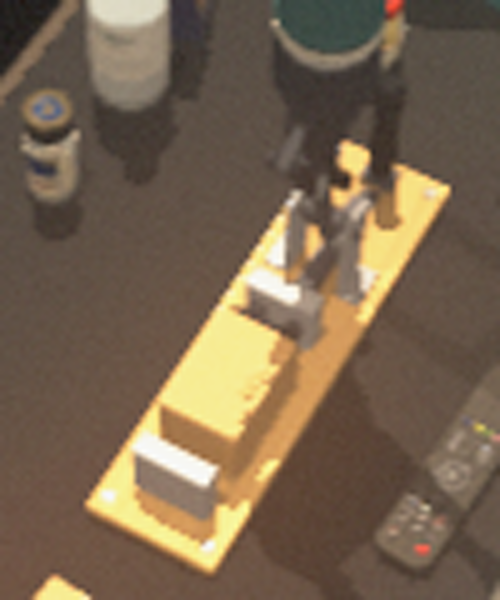

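The side crop shows the jaw (285,290) nearly at the box's rear, the box upright, and the jaw slipped back a few mm while the trigger returned. I'll pull fully, then return slowly and see whether the jaw holds.

Call:
carry_out(
  series="0 -0.003 0.001 0;0 -0.004 0.001 0;0 -0.004 0.0007 0;0 -0.004 0.0006 0;0 -0.004 0.0005 0;0 -0.004 0.0004 0;0 -0.004 0.0002 0;0 -0.004 0.0001 0;0 -0.004 0 0;0 -0.002 0 0;0 0 0 0;0 0 0 0",
)

```text
time: 20.5
tool_pos: [0.5522, -0.149, 0.1815]
tcp_rot: [-0.013, 3.14, 0.01]
wrist_force: [-0.5, 8.4, 8.9]
width: 0.177
grip_force: 25.2
```

```bash
cat > j.py <<'E'
from h import *
s=bot.read_state(); print(s["time"],s["tool_pos"].round(4),s["wrist_force"].round(1),s["grip_force"],R.from_rotvec(s["tcp_rot"]).as_matrix()[:,2].round(3))
f=lambda P,y0,y1,z0,z1:P[(abs(P[...,0]-.55)<.045)&(P[...,1]<y1)&(P[...,1]>y0)&(P[...,2]>z0)&(P[...,2]<z1)]
for n in("scene","side"):
    im,P=cam(n); P0=np.load(n+"0.npy")
    # steel jaw top: region just behind the box; robust mean of the bright band
    g=lambda P,hi:np.array([((lambda q:np.histogram(q[:,1],np.arange(-.115,.0,.001))[0])(f(P,-.115,hi,.071,.079)))]).ravel().astype(float)
    a=np.convolve(g(P0,-.065),np.ones(5)/5,'same'); b=np.convolve(g(P,.0),np.ones(5)/5,'same')
    sc=[(a[:len(a)-k]*b[k:]).sum()/np.linalg.norm(a[:len(a)-k]) - .02*(b.sum()-b[k:].sum()) for k in range(0,62)]
    k=int(np.argmax(sc)); q=f(P,-.06,.08,.0795,.09)
    print(n,"jaw~",k,"mm  box y",np.percentile(q[:,1],[2,50,98]).round(4))
E
python3 j.py; python3 m.py
```

```text
20.5 [ 0.5522 -0.149   0.1815] [-0.5  8.4  8.9] 25.24886280298233 [ 0.001  0.006 -1.   ]
scene jaw~ 29 mm  box y [-0.0254  0.0219  0.0667]
side jaw~ 27 mm  box y [-0.0293  0.0204  0.0662]
20.6 [ 0.5522 -0.149   0.1815] [-0.3  8.3  7.6]
scene now [0, 0, 0, 0, 0, 0, 0, 0, 3, 18, 19, 16, 21, 0, 0, 0, 0, 3, 2, 3, 4, 3, 1, 4, 2, 3, 3, 3, 3, 1]
scene ini [0, 0, 0, 12, 18, 19, 16, 4, 0, 0, 0, 4, 4, 0, 0, 0, 0, 0, 0, 0, 0, 0, 0, 0, 0, 0, 0, 0, 0, 0]
 box y [-0.0248  0.0224  0.0677] 0.547
side now [0, 0, 0, 0, 0, 0, 0, 0, 11, 13, 8, 11, 4, 0, 0, 0, 0, 1, 1, 1, 1, 0, 2, 1, 1, 1, 2, 1, 1, 0]
side ini [0, 0, 4, 13, 11, 11, 13, 4, 0, 0, 5, 10, 1, 0, 0, 0, 0, 0, 0, 0, 0, 0, 0, 0, 0, 0, 0, 0, 0, 0]
 box y [-0.0293  0.0192  0.0651] 0.5517
```

Call:
carry_out(
  series="0 0.002 0 0;0 0.002 0 0;0 0.002 0 0;0 0.002 -0.0002 0;0 0.002 -0.0003 0;0 0.002 -0.0003 0;0 0.002 -0.0003 0;0 0.002 -0.0003 0;0 0.002 -0.0003 0",
)

```text
time: 21.82
tool_pos: [0.5522, -0.1342, 0.1805]
tcp_rot: [-0.015, 3.14, -0.0]
wrist_force: [-1.6, -0.5, 8.4]
width: 0.176
grip_force: 25.8
```

```bash
python3 j.py
```

```text
21.825 [ 0.5522 -0.1342  0.1805] [-1.6 -0.5  8.4] 25.84184735136205 [ 0.002 -0.    -1.   ]
scene jaw~ 21 mm  box y [-0.025   0.023   0.0675]
side jaw~ 20 mm  box y [-0.029   0.0182  0.0647]
```

Call:
carry_out(
  series="0 0.005 -0.0005 0;0 0.006 -0.0007 0;0 0.006 -0.0007 0;0 0 0 0;0 0 0 0",
)

```text
time: 22.55
tool_pos: [0.5522, -0.1207, 0.179]
tcp_rot: [-0.017, 3.14, -0.011]
wrist_force: [-2.6, -10.1, 8.4]
width: 0.178
grip_force: 63.2
```

```bash
python3 j.py
```

```text
22.55 [ 0.5522 -0.1207  0.179 ] [ -2.6 -10.1   8.4] 63.247101455926895 [ 0.002 -0.007 -1.   ]
scene jaw~ 21 mm  box y [-0.0249  0.023   0.0681]
side jaw~ 20 mm  box y [-0.0285  0.0203  0.0655]
```

Call:
carry_out(
  series="0 -0.004 0.0007 0;0 -0.004 0.0006 0;0 -0.004 0.0005 0;0 -0.004 0.0005 0;0 -0.004 0.0004 0;0 -0.004 0.0002 0;0 -0.004 0.0001 0;0 -0.004 0 0;0 -0.004 0 0;0 -0.002 0 0;0 0 0 0;0 0 0 0",
)

```text
time: 24.15
tool_pos: [0.5523, -0.1495, 0.181]
tcp_rot: [-0.013, 3.14, 0.017]
wrist_force: [-1.4, 16.0, 10.4]
width: 0.175
grip_force: 26.0
```

```bash
python3 j.py
```

```text
24.15 [ 0.5523 -0.1495  0.181 ] [-1.4 16.  10.4] 25.99751740694046 [ 0.001  0.011 -1.   ]
scene jaw~ 32 mm  box y [-0.0195  0.028   0.0733]
side jaw~ 31 mm  box y [-0.0238  0.0256  0.0709]
```

The jaw gains about 5 mm net per cycle, with the box following, so I'll keep pumping.

Call:
carry_out(
  series="0 0.008 0 0;0 0.008 -0.0006 0;0 0.008 -0.0008 0;0 0.008 -0.0008 0;0 0.005 -0.0008 0;0 0 0 0;0 -0.005 0.0007 0;0 -0.005 0.0007 0;0 -0.005 0.0006 0;0 -0.005 0.0006 0;0 -0.005 0.0003 0;0 -0.005 0.0001 0;0 -0.004 0 0;0 -0.003 0 0;0 0 0 0;0 0 0 0",
)

```text
time: 26.25
tool_pos: [0.5523, -0.1495, 0.1809]
tcp_rot: [-0.013, 3.14, 0.017]
wrist_force: [-0.5, 16.2, 10.5]
width: 0.176
grip_force: 26.1
```

```bash
python3 j.py
```

```text
26.25 [ 0.5523 -0.1495  0.1809] [-0.5 16.2 10.5] 26.14933043718338 [ 0.001  0.011 -1.   ]
scene jaw~ 38 mm  box y [-0.0147  0.0329  0.0779]
side jaw~ 38 mm  box y [-0.02    0.0306  0.075 ]
```

Call:
carry_out(
  series="0 0.008 0 0;0 0.008 -0.0006 0;0 0.008 -0.0008 0;0 0.008 -0.0008 0;0 0.005 -0.0008 0;0 0 0 0;0 -0.005 0.0007 0;0 -0.005 0.0007 0;0 -0.005 0.0006 0;0 -0.005 0.0006 0;0 -0.005 0.0003 0;0 -0.005 0.0001 0;0 -0.004 0 0;0 -0.003 0 0;0 0 0 0;0 0 0 0",
)

```text
time: 28.35
tool_pos: [0.5524, -0.1495, 0.1809]
tcp_rot: [-0.013, 3.14, 0.017]
wrist_force: [1.6, 15.3, 10.1]
width: 0.173
grip_force: 26.3
```

```bash
python3 j.py
```

```text
28.35 [ 0.5524 -0.1495  0.1809] [ 1.6 15.3 10.1] 26.304247677326202 [ 0.001  0.011 -1.   ]
scene jaw~ 42 mm  box y [-0.0101  0.0353  0.078 ]
side jaw~ 42 mm  box y [-0.0162  0.0331  0.0781]
```

Call:
carry_out(
  series="0 0.008 0 0;0 0.008 -0.0006 0;0 0.008 -0.0008 0;0 0.008 -0.0008 0;0 0.005 -0.0008 0;0 0 0 0;0 -0.005 0.0007 0;0 -0.005 0.0007 0;0 -0.005 0.0006 0;0 -0.005 0.0006 0;0 -0.004 0.0003 0;0 -0.002 0 0;0 0 0 0;0 0 0 0",
)

```text
time: 30.2
tool_pos: [0.5523, -0.1409, 0.1807]
tcp_rot: [-0.013, 3.14, 0.01]
wrist_force: [-0.2, 8.4, 7.9]
width: 0.174
grip_force: 26.3
```

```bash
python3 j.py
```

```text
30.2 [ 0.5523 -0.1409  0.1807] [-0.2  8.4  7.9] 26.268686950206757 [ 0.001  0.006 -1.   ]
scene jaw~ 44 mm  box y [-0.0111  0.0342  0.0785]
side jaw~ 43 mm  box y [-0.0149  0.0341  0.0781]
```

Call:
carry_out(
  series="0 -0.003 0.0002 0;0 -0.003 0 0;0 0 0 0;0 0 0 0",
)

```text
time: 30.8
tool_pos: [0.5524, -0.1463, 0.181]
tcp_rot: [-0.013, 3.14, 0.011]
wrist_force: [-0.2, 10.0, 8.7]
width: 0.181
grip_force: 26.2
```

```bash
python3 j.py; python3 m.py; python3 - <<'E'
from h import *
a=cv2.imread("pics/side_m.png")[165:245,220:310]; b=cv2.imread("pics/scene_m.png")[170:250,220:310]
cv2.imwrite("pics/c6.png",cv2.resize(np.hstack([a,b]),None,fx=4.4,fy=4.4,interpolation=2))
E
```

```text
30.8 [ 0.5524 -0.1463  0.181 ] [-0.2 10.   8.7] 26.220926642417908 [ 0.001  0.007 -1.   ]
scene jaw~ 46 mm  box y [-0.0105  0.0356  0.0781]
side jaw~ 47 mm  box y [-0.0161  0.034   0.0786]
30.9 [ 0.5524 -0.1463  0.181 ] [-0.8  9.2  8.6]
scene now [0, 0, 0, 0, 0, 0, 0, 0, 0, 0, 0, 0, 12, 17, 20, 22, 6, 0, 0, 0, 3, 1, 4, 2, 2, 3, 2, 2, 3, 1]
scene ini [0, 0, 0, 12, 18, 19, 16, 4, 0, 0, 0, 4, 4, 0, 0, 0, 0, 0, 0, 0, 0, 0, 0, 0, 0, 0, 0, 0, 0, 0]
 box y [-0.0104  0.0345  0.0778] 0.547
side now [0, 0, 0, 0, 0, 0, 0, 0, 0, 0, 0, 0, 13, 8, 14, 15, 0, 0, 0, 1, 3, 1, 1, 1, 1, 1, 0, 1, 0, 0]
side ini [0, 0, 4, 13, 11, 11, 13, 4, 0, 0, 5, 10, 1, 0, 0, 0, 0, 0, 0, 0, 0, 0, 0, 0, 0, 0, 0, 0, 0, 0]
 box y [-0.0164  0.0314  0.0777] 0.5511
```

View pics/c6.png

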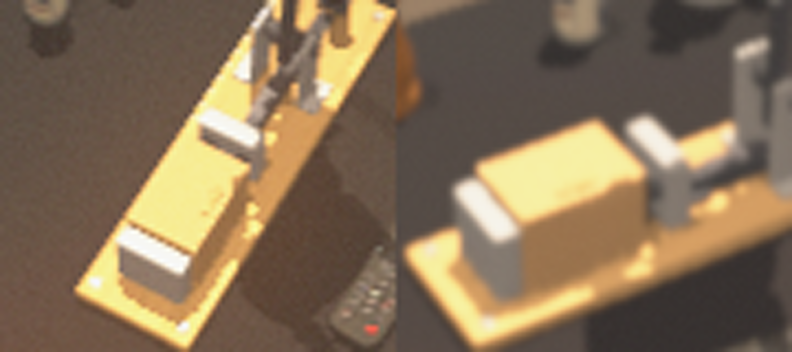

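The crop shows the box upright against the fixed jaw, with the sliding jaw behind it. I'll get the pad's compression from the jaw-to-box geometry, using the saved initial clouds as reference.

```bash
python3 - <<'E'
from h import *
for n in("scene","side"):
    P0=np.load(n+"0.npy"); P=np.load(n+"_m.npy")
    q=P0[(abs(P0[...,0]-.55)<.025)&(P0[...,1]<-.02)&(P0[...,1]>-.078)&(P0[...,2]>.03)&(P0[...,2]<.0715)]
    print(n,"pad0",len(q),np.percentile(q[:,1],[50,80,90,95,98]).round(4) if len(q) else "")
    print([int(((q[:,1]>a)&(q[:,1]<=a+.003)).sum()) for a in np.arange(-.078,-.03,.003)])
    for nm,A in(("ini",P0),("now",P)):
        lo=-.115 if nm=="ini" else -.07; hi=-.066 if nm=="ini" else -.022
        t=A[(abs(A[...,0]-.55)<.03)&(A[...,1]<hi)&(A[...,1]>lo)&(A[...,2]>.0725)&(A[...,2]<.078)]
        print(nm,len(t),"y mean",t[:,1].mean().round(4),"med",np.median(t[:,1]).round(4),np.percentile(t[:,1],[3,97]).round(4))
    t=P[(abs(P[...,0]-.55)<.03)&(P[...,1]<.2)&(P[...,1]>.0)&(P[...,2]>.079)&(P[...,2]<.09)]; print("box front",np.percentile(t[:,1],[97,99.5]))
E
```

```text
scene pad0 123 [-0.0556 -0.054  -0.0535 -0.053  -0.0527]
[8, 6, 5, 1, 2, 8, 14, 54, 25, 0, 0, 0, 0, 0, 0, 0]
ini 52 y mean -0.0889 med -0.0893 [-0.0981 -0.0796]
now 59 y mean -0.0433 med -0.0427 [-0.0528 -0.0342]
box front [0.08211242 0.08790173]
side pad0 84 [-0.0583 -0.056  -0.0544 -0.0533 -0.0528]
[6, 1, 0, 1, 2, 14, 35, 18, 7, 0, 0, 0, 0, 0, 0, 0]
ini 38 y mean -0.0906 med -0.0903 [-0.1006 -0.0811]
now 38 y mean -0.0436 med -0.0424 [-0.0544 -0.0355]
box front [0.08557139 0.09169645]
```

Pad compression is now about 3 mm. One more cycle, stopping the pull short so I can read the jaw.

Call:
carry_out(
  series="0 -0.003 0 0;0 -0.003 0 0;0 0 0 0;0 0.008 0 0;0 0.008 -0.0006 0;0 0.008 -0.0008 0;0 0.008 -0.0008 0;0 0.005 -0.0008 0;0 0 0 0;0 -0.005 0.0007 0;0 -0.005 0.0007 0;0 -0.005 0.0006 0;0 -0.005 0.0006 0;0 -0.004 0.0003 0;0 -0.002 0 0;0 0 0 0;0 0 0 0",
)

```text
time: 33.12
tool_pos: [0.5524, -0.1411, 0.1813]
tcp_rot: [-0.013, 3.14, 0.012]
wrist_force: [-1.4, 11.9, 10.8]
width: 0.176
grip_force: 26.3
```

```bash
cat > k.py <<'E'
from h import *
s=bot.read_state(); print(s["time"],s["tool_pos"].round(4),s["wrist_force"].round(1))
m0={"scene":-.0889,"side":-.0906}
for n in m0:
    r=[];br=[]
    for i in range(3):
        P=cam(n)[1]; A=P[(abs(P[...,0]-.55)<.03)&(P[...,1]<-.02)&(P[...,1]>-.075)&(P[...,2]>.0725)&(P[...,2]<.078)]
        r.append(A[:,1].mean()-m0[n]); B=P[(abs(P[...,0]-.55)<.03)&(abs(P[...,1]-.03)<.06)&(P[...,2]>.0795)&(P[...,2]<.09)]; br.append(np.percentile(B[:,1],[2,50]))
    print(n,"jaw",np.round(r,4),len(A),np.percentile(A[:,1],[3,97]).round(4),"box",np.mean(br,0).round(4))
E
python3 k.py
```

```text
33.125 [ 0.5524 -0.1411  0.1813] [-1.4 11.9 10.8]
scene jaw [0.048  0.0485 0.0478] 50 [-0.0501 -0.0312] box [-0.0103  0.0371]
side jaw [0.0475 0.0473 0.0474] 36 [-0.0523 -0.0327] box [-0.0136  0.0344]
```

Pad about 5 mm now. Pulling 4 mm more adds roughly 2 mm.

Call:
carry_out(
  series="0 -0.002 0.0001 0;0 -0.002 0.0001 0;0 -0.001 0 0;0 0 0 0;0 0 0 0;0 0 0 0",
)

```text
time: 34.17
tool_pos: [0.5524, -0.1453, 0.1815]
tcp_rot: [-0.013, 3.14, 0.014]
wrist_force: [-0.8, 12.7, 11.6]
width: 0.176
grip_force: 26.3
```

```bash
python3 k.py
```

```text
34.175 [ 0.5524 -0.1453  0.1815] [-0.8 12.7 11.6]
scene jaw [0.0516 0.05   0.0509] 52 [-0.0465 -0.0286] box [-0.0103  0.0375]
side jaw [0.0505 0.0497 0.0491] 42 [-0.0504 -0.0312] box [-0.0136  0.0347]
```

Estimates centre on about 7 mm (5–10). One small nudge centres it in the allowed band, then I'll check it.

Call:
carry_out(
  series="0 -0.0015 0 0;0 0 0 0;0 0 0 0;0 0 0 0",
)

```text
time: 34.98
tool_pos: [0.5524, -0.1468, 0.1816]
tcp_rot: [-0.013, 3.14, 0.014]
wrist_force: [-0.7, 14.7, 11.8]
width: 0.178
grip_force: 26.2
```

```bash
python3 k.py; python3 - <<'E'
from h import *
a=cam("side")[0][165:245,220:310]; b=cam("scene")[0][170:250,220:310]
cv2.imwrite("pics/c7.png",cv2.resize(np.hstack([a,b]),None,fx=4.4,fy=4.4,interpolation=2))
E
```

```text
34.975 [ 0.5524 -0.1468  0.1816] [-0.7 14.7 11.8]
scene jaw [0.0516 0.0507 0.0517] 65 [-0.0477 -0.0272] box [-0.0102  0.0373]
side jaw [0.0503 0.0502 0.0491] 37 [-0.0496 -0.0288] box [-0.0132  0.0358]
```

View pics/c7.png

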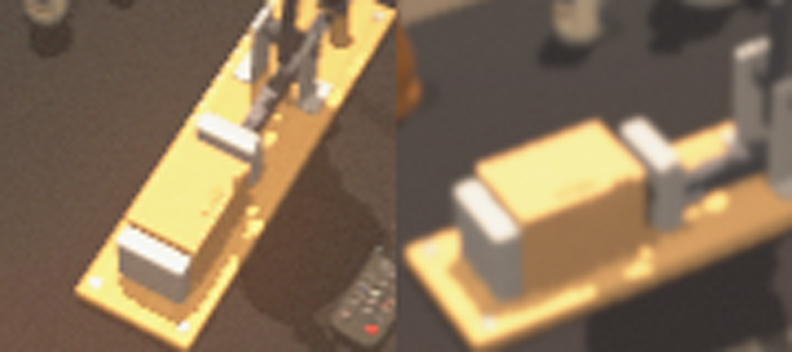

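The box is upright against the fixed jaw. The gap from steel jaw to box shrank from about 23 to 15.5 mm, so the pad is about 8 mm in. I'm handing it in.

```bash
python3 -c "
from workcell import bot
print(bot.finish_job())"
```

```text
the job is handed in; nothing more can be done
None
```

The box stands against the fixed jaw with the pad pressed in about 8 mm (estimated from the camera images) and the trigger still held pulled; I handed the job in at about 35 s of the 64 s, and no verdict came back.

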